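# Clip the peg caddy onto the laundry rack's eye

### The job

Pick the blue clothes-peg caddy up by the orange tab on its snap hook, press the hook's brass sprung gate onto the front bar of the wire rack's dark eye, and lower the caddy lightly until the bar sits up in the hook's bow and the gate has snapped shut. Then test the hold with a steady tug straight back from the rack of about 12 N, held for half a second (never load the eye with 20 N or more), ease off, and leave the caddy hanging still and upright from the eye. Do not shift the other things on the counter.

Things in the scene. Friction and masses are not known exactly. Their poses are not given: they have to be found in the camera images.
- caddy: Blue open peg box, 100 (x) x 90 (y) x 60 (z) mm, about 0.3 kg, on the counter; origin at its underside's centre, z up. A thin bail bears a snap hook of 6 mm round steel in the caddy's x-z plane: base block top z=117, spine x=-17, flat bow with its underside at z=170, nose coming down at x=+17 to its end at z=152. The gate closes the +x side between base block and nose.
- tab (a point): Centre of the orange grip tab on top of the hook, 24 (x) x 12 (y) x 36 (z) mm, at x=0, y=0, z=194 of the caddy (tab z=176 to 212). Pinch it across its 12 mm. Axes as the caddy's.
- throat (a point): Where the bar goes in: on the gate just under the nose, x=+15, z=147 of the caddy, axes as the caddy's. Move the caddy towards its +x so that the bar presses the gate in and its axis gets 6 to 12 mm past this point; then lower the caddy 20 mm: the bar slides up off the gate's end and the gate snaps shut under it.
- bow (a point): Where the bar's axis rests when the caddy hangs: in the hook's bow, about x=0, z=166.5 of the caddy. The bar has about 10 mm of play to either side (x) before it meets the nose or the spine.
- gate (a joint): Sprung brass gate, 6 mm thick, 36 mm from hinge to end, hinged at x=+15, z=118 of the caddy (axis along y); 0 rad shut against the nose, grows as its upper end is pressed inward (towards the spine), stop at 0.8. The bar needs about 2 N to start it and 3 to 5 N to press it aside; its spring returns it.
- rack: White coated-wire rack fixed on the counter, 180 (x) x 300 (y) x 234 (z) mm; origin at the centre of its underside, front towards its -x. The eye, a level steel loop of 7 mm round bar, 68 mm wide between bar axes, stands out 75 mm from its front at z=230 mm. To be hooked, the caddy faces the rack: its +x along the rack's +x.
- bar (a point): Nominal middle of the eye's front bar (its axis): 165 mm in front (-x) of the rack's origin, 230 mm up, axes as the rack's. The eye is set by hand in its block: the real bar lies up to 4 mm nearer or farther along the rack's x, to be found by feel; y and z are true. Bar 58 mm long (y), 7 mm thick. Its stiff rubber mount gives 1 mm per 8 N along x.
- detergent: Blue detergent bottle, 84 mm wide, 200 mm tall; origin at its underside. Bystander.
- powder_jar: Clear jar with a white lid, 70 mm wide, 110 mm tall; origin at its underside. Bystander.
- scoop_cup: White measuring cup, 70 mm wide, 60 mm tall; origin at its underside. Bystander.
- spray_can: Can with a green label, 52 mm wide, 170 mm tall; origin at its underside. Bystander.
- scrub_brush: Small brush lying on the counter; origin at its underside, handle to its -x. Bystander.
- softener: White bottle with a blue cap, 68 mm wide, 170 mm tall; origin at its underside. Bystander.

How it is judged (in metres and radians):
On the way, in this order (a step that is already met when the one before it is completed fails the run):
1. the bar is up in the hook's bow, the gate has snapped shut, and the eye is loaded lightly (under 8 N) (x of bar in the frame of caddy between -0.016 and 0.0175 m and y of bar in the frame of caddy between -0.03 and 0.03 m and z of bar in the frame of caddy between 0.157 and 0.172 m and value of joint gate below 0.1 rad and contact force between caddy and rack below 8 N), for 0.1 s.
2. the hook, gate shut, is drawn back and loads the eye with over 8 N (x of bar in the frame of caddy between 0.002 and 0.021 m and z of bar in the frame of caddy between 0.145 and 0.172 m and value of joint gate below 0.1 rad and contact force between caddy and rack above 8 N), for 0.4 s.
At the end, for the whole second after the job is handed in: The eye's bar lies up in the hook's bow (above z=157 mm in the caddy's frame), the gate shut (under 0.1 rad); the caddy hangs clear of the counter (origin above 45 mm), within 0.25 rad of upright, slower than 0.08 m/s (x of bar in the frame of caddy between -0.016 and 0.0175 m and y of bar in the frame of caddy between -0.03 and 0.03 m and z of bar in the frame of caddy between 0.157 and 0.172 m and value of joint gate below 0.1 rad and angle between caddy's own z axis and vertical below 0.25 rad and linear speed of caddy below 0.08 m/s and height (world z) of caddy above 0.045 m); the robot touches nothing.
It fails at once if the caddy loads the rack or its eye with 20 N or more (contact force between caddy and rack above 20 N).
It fails at once if another thing on the counter is shifted by more than 30 mm (distance of any of detergent, powder_jar, scoop_cup, spray_can, scrub_brush, softener from where it was at the start of the episode above 0.03 m).
It also fails if it takes over 64 s, if anything falls off the work surface, if the arm or the gripper's body presses on something with over 40 N, if the wrist force passes 120 N, or if a joint passes its speed limit or range.

### The arm

A 6-joint arm with a two-finger parallel gripper is mounted at the origin on the work surface. World frame = base frame: x ahead of the robot, y to its left, z up, the work surface at z = 0. Lengths are in m, angles in degrees, forces in N, time in s.
With the tool pointing down it reaches from about 0.3 to 0.75 m from the base axis. Payload 8.5 kg.
Tool frame: the origin (TCP) lies at the very end of the fingers, on their centre line; the grasp point (between the pads) lies 19 mm behind it (env.hold_point_z is the distance from the TCP to the grasp point, in m); z points along the fingers, y is the line along which they close (so a half turn about z gives the same grasp; the last joint's range is limited). The gripper opens to 85 mm and grips with 20 to 120 N. Pads are 22 mm wide; open, the fingers measure 114 mm over their backs; the gripper's body (76 mm by 85 mm) begins 54 mm behind the grasp point. The pads swing forward as they close: fully open they stand 13 mm farther back than shut.
Start: joints at [56.419, 21.807, 74.336, -0, 83.858, -12.336], TCP at [0.199, 0.513, 0.231] pointing down, gripper open.
Joint ranges: [-178.18, 178.18], [-50.72, 133.34], [12.68, 142.11], [-81.47, 261.47], [9.98, 163.14], [-165.26, 165.26]. Speed limits (degrees/s): [136.94, 136.94, 180, 180, 180, 180].

### API

Orientations are given as a 3x3 rotation matrix whose columns are the frame's x, y, z axes.
In Python, from rig import env, optics gives the robot as it stands.
- The arm moves only by the shell command python3 -m jog 'ROWS' [OPENING] [FORCE]. ROWS is JSON, a list of rows, each an object with "linear": the shift along the tool's x, y, z in units of 40 mm (1.0 is 40 mm), a list of three; "roll": the turn about the tool's z in units of 5 degrees (1.0 is 5 degrees). A call has 1 to 12 rows; each row shifts and turns the commanded pose from where the row before left it, along the tool's axes as they then stand; what a row does not reach is not made up. A row lasts 1/12 s, in which the tool goes at most 41.7 mm and 7.16 degrees, less where a joint would pass 70% of its speed; a pose out of reach is approached as far as the arm can. A call is refused whole if a number of a shift passes 1 or a number of a turn 1, either way. A call with a gripper value outside its range is refused whole. OPENING is the opening, from -1 (shut) to 1 (fully open), set as the call begins (- or left out, the last holds). The fingers move at their own pace and stop on an object; FORCE is the grip in N (left out, the last holds). Time passes only in rows, so rows that do not move let the fingers close. It gives the time, the measured TCP pose, the force, the opening and the grip force at its end, in the units of the state.
- env.observe(): the state, without advancing time (a new reading comes with each control period).
- optics.get_image(name): name is "side" or "top" or "wrist"; returns the picture (480x640x3 uint8, red, green, blue); there is no depth.
- optics.calibration(name): a dict with "fov_y" (degrees; the focal length in pixels is half the picture's height over the tangent of half this angle, whatever the lens; pixels are square), "cx", "cy" (the principal point, pixels), "T" (4x4, takes a point from camera to world coordinates). Camera axes: x right, y down, z forward; pixel columns grow to the right and rows downward; lengths in m; the calibration is good to about 2 mm. A picture is of the moment at which its call begins: read the wrist's pose just before it. calibration takes no time and is no camera call; for the wrist camera it gives the pose at the moment of the call.
- env.close_job(): hands the job in; it is judged then, once.
The state is a dict: "time_s": time; "q": joint angles; "qvel": joint speeds; "joint_efforts": joint torques, N m; "position": TCP position; "tool_rot": TCP orientation; "ft_force": force on the tool from outside, world axes, zero at the start; "wrist_torque": the same for the moment, N m; "grip_width": finger opening in m; "gripper_force": force on a finger pad.
Only numpy, scipy, OpenCV 4.12 (cv2) and the standard library are available. Lean on these libraries where they do the work, as an engineer would, in place of code of your own. Each camera call takes 0.05 s, during which the arm holds its last target. There are 200 camera calls.

## Working session

There is one attempt and no reset: what is moved stays moved. The work goes in short steps, Python scripts to look and compute and a shell command to move; the robot and the scene stay as the last step left them, time stands still between calls to the robot, and variables do not carry over. Pictures are saved under pics/ and viewed, at most 10 in all, crops included, and the job is handed in when it is done.

```bash
mkdir -p pics; ls
python3 - <<'E'
from rig import env, optics
import cv2, numpy as np
s=env.observe(); print(s['time_s'],s['position'],np.round(s['tool_rot'],3),env.hold_point_z)
for n in("side","top"):
    c=optics.calibration(n);print(n,c['fov_y'],c['cx'],c['cy'],np.round(c['T'],4).tolist())
    cv2.imwrite(f"pics/{n}0.png",optics.get_image(n)[...,::-1])
E
```

```text
pics
0.0 [0.19913662 0.5123674  0.23070012] [[-0.932  0.362 -0.001]
 [ 0.362  0.932 -0.001]
 [ 0.    -0.001 -1.   ]] 0.0187
side 57.80657334194781 315.62699119756104 239.70864100464624 [[0.7382, -0.4977, 0.4553, -0.0054], [-0.6744, -0.5291, 0.5151, -0.5219], [-0.0155, -0.6873, -0.7262, 0.9838], [0.0, 0.0, 0.0, 1.0]]
top 53.213419599766695 321.7997047078695 235.24068684229704 [[-0.0132, -0.9925, 0.1212, 0.3597], [-0.9999, 0.0138, 0.0042, 0.0448], [-0.0059, -0.1211, -0.9926, 1.397], [0.0, 0.0, 0.0, 1.0]]
```

View pics/side0.png

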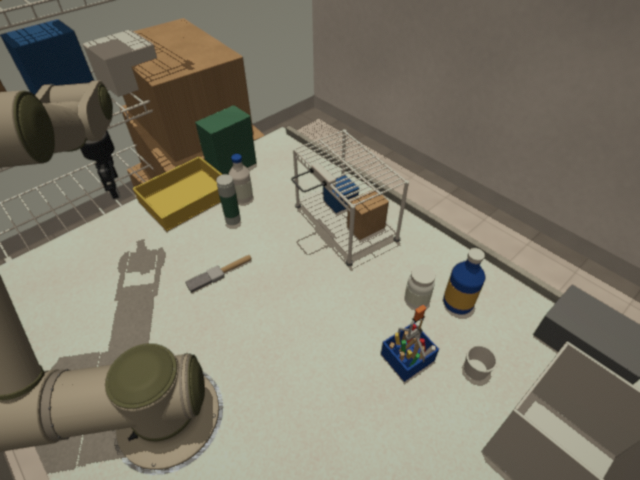

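View pics/top0.png

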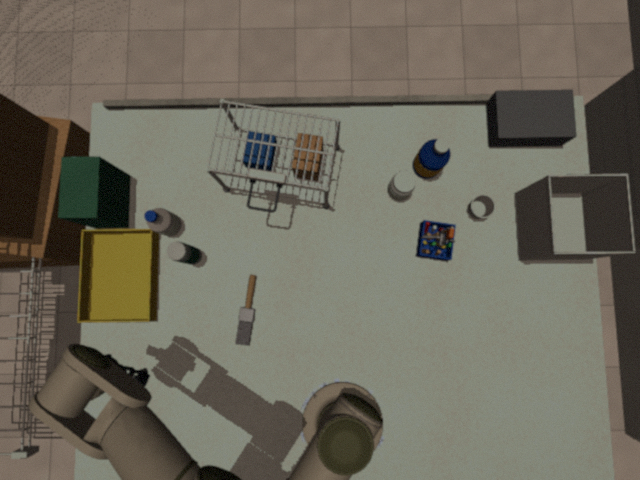

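The side view shows the caddy at about (410,348), its tab at (419,313) and the eye at (310,180). In the top view the tab is near (450,232) and the eye's front bar near (263,209). I'll enlarge these four areas.

Run:
```python
import cv2, numpy as np
S=cv2.imread("pics/side0.png");T=cv2.imread("pics/top0.png")
def crop(I,x,y):
    c=cv2.resize(I[y:y+75,x:x+100],None,fx=4,fy=4,interpolation=cv2.INTER_CUBIC)
    for k in range(0,100,10):
        cv2.line(c,(k*4,0),(k*4,5),(0,0,255),1); 
        if k<75: cv2.line(c,(0,k*4),(5,k*4),(0,0,255),1)
    return c
a=np.vstack([np.hstack([crop(S,360,300),crop(S,280,140)]),np.hstack([crop(T,390,200),crop(T,220,150)])])
cv2.imwrite("pics/z.png",cv2.convertScaleAbs(a,alpha=1.5))
```

```text
(no output)
```

View pics/z.png

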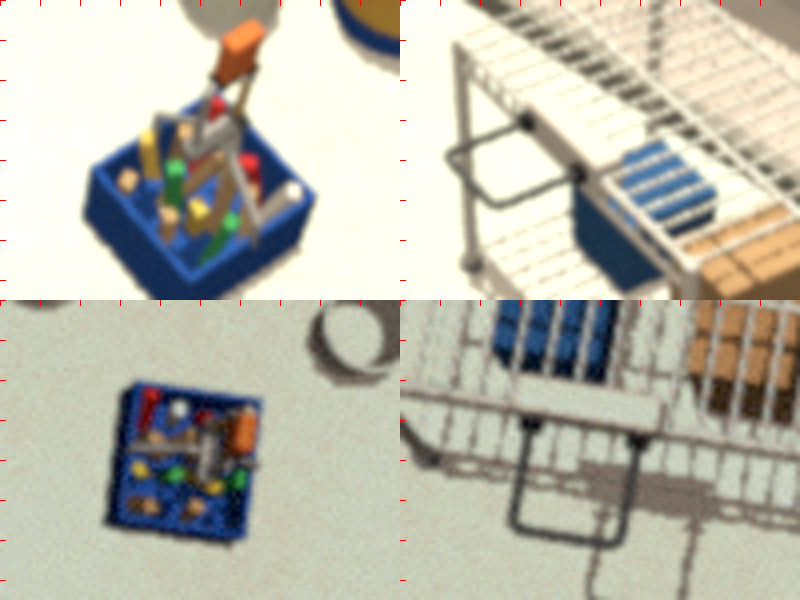

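The crops show the tab at side (420,313) and top (450.7,232). The front bar's corners are at side (292,179.5)/(303.7,191.7) and top (248.5,207)/(274,210.7). Both the caddy and the rack are yawed by about -8°.

```bash
cat > m.py <<'E'
from rig import env, optics
import numpy as np
def ray(n,u,v):
    c=optics.calibration(n);f=240/np.tan(np.radians(c['fov_y'])/2);T=np.array(c['T'])
    return T[:3,3],T[:3,:3]@np.array([(u-c['cx'])/f,(v-c['cy'])/f,1])
def onz(n,u,v,z):
    o,d=ray(n,u,v);return o+d*(z-o[2])/d[2]
def tri(ps):
    A=[];b=[]
    for n,u,v in ps:
        o,d=ray(n,u,v);d=d/np.linalg.norm(d);P=np.eye(3)-np.outer(d,d);A.append(P);b.append(P@o)
    A=np.vstack(A);b=np.hstack(b);x=np.linalg.lstsq(A,b,rcond=None)[0];return x,np.linalg.norm(A@x-b)
E
python3 - <<'E'
from m import *
np.set_printoptions(precision=4,suppress=True)
print('tab tri',tri([('side',420,313),('top',450.7,232)]), onz('side',420,313,.194),onz('top',450.7,232,.212))
for uv in [(426,220.8),(455.5,225),(450.7,260.2)]: print('rim',onz('top',*uv,.06))
for uv in [(416.9,256.5)]: print('base',onz('top',*uv,0))
for n,a,b in [('side',(292.3,179.5),(303.7,191.2)),('top',(248.8,206.7),(274,210.4))]:
    p,q=onz(n,*a,.230),onz(n,*b,.230);d=p-q;print('bar',p,q,(p+q)/2,np.linalg.norm(d),np.degrees(np.arctan2(-d[0],d[1])))
# rack front corners top, side rims
for uv in [(381-0,0)]: pass
print(tri([('side',292.3,179.5),('top',248.8,206.7)]),tri([('side',303.7,191.2),('top',274,210.4)]))
# tool IK-ish: current wrist
s=env.observe();print(s['q'])
E
```

```text
tab tri (array([ 0.5096, -0.2756,  0.1918]), np.float64(0.0019182126685980774)) [ 0.5069 -0.2755  0.194 ] [ 0.5081 -0.2712  0.212 ]
rim [ 0.5599 -0.2437  0.06  ]
rim [ 0.5467 -0.3261  0.06  ]
rim [ 0.4478 -0.3081  0.06  ]
base [ 0.4639 -0.2259  0.    ]
bar [0.5743 0.2251 0.23  ] [0.5644 0.1663 0.23  ] [0.5693 0.1957 0.23  ] 0.05966689765125079 -9.604087249651224
bar [0.5758 0.2294 0.23  ] [0.5656 0.167  0.23  ] [0.5707 0.1982 0.23  ] 0.06318772692450438 -9.257829212145142
(array([0.5771, 0.2298, 0.2256]), np.float64(0.0008836888292727389)) (array([0.5656, 0.1674, 0.2286]), np.float64(0.0004153789802579727))
[ 56.419   21.8404  74.3787   0.0021  83.8568 -12.3376]
```

```bash
cat >> m.py <<'E'
def go(x,y,z):
    s=env.observe();R=np.array(s['tool_rot']);p=np.array(s['position']);d=R.T@(np.array([x,y,z])-p)/.04
    print('t',round(s['time_s'],2),'pos',p.round(4),'yaw_y',round(np.degrees(np.arctan2(R[1,1],R[0,1])),2),'tilt',R[:2,2].round(4),'F',np.round(s['ft_force'],2),'w',round(s['grip_width'],4),'units',d.round(3),'n',round(np.linalg.norm(d),2))
E
python3 -m jog '[{"linear":[0,0,-0.6],"roll":-0.8},{"linear":[0,0,-0.6],"roll":-0.8},{"linear":[0,0,-0.6],"roll":-0.78}]' 0.2; python3 -c "
from m import *
go(.46,-.265,.30)"
```

```text
time_s: 0.35
position: [0.1991, 0.5124, 0.3038]
tool_rot: [[-0.987, 0.159, -0.001], [0.159, 0.987, -0.001], [0.001, -0.001, -1.0]]
ft_force: [-0.3, -0.2, 0.1]
grip_width: 0.0519
gripper_force: 0.0
t 0.35 pos [0.1991 0.5124 0.3038] yaw_y 80.85 tilt [-0.0009 -0.0014] F [-0.3  -0.25  0.06] w 0.0519 units [ -9.528 -18.15    0.115] n 20.5
```

```bash
R='{"linear":[-0.433,-0.825,0]}'; python3 -m jog '[{"linear":[-0.433,-0.825,0]},{"linear":[-0.433,-0.825,0]},{"linear":[-0.433,-0.825,0]},{"linear":[-0.433,-0.825,0]},{"linear":[-0.433,-0.825,0]},{"linear":[-0.433,-0.825,0]},{"linear":[-0.433,-0.825,0]},{"linear":[-0.433,-0.825,0]},{"linear":[-0.433,-0.825,0]},{"linear":[-0.433,-0.825,0]},{"linear":[-0.433,-0.825,0]}]' >/dev/null
python3 -m jog '[{"linear":[-0.433,-0.825,0]},{"linear":[-0.433,-0.825,0]},{"linear":[-0.433,-0.825,0]},{"linear":[-0.433,-0.825,0]},{"linear":[-0.433,-0.825,0]},{"linear":[-0.433,-0.825,0]},{"linear":[-0.433,-0.825,0]},{"linear":[-0.433,-0.825,0]},{"linear":[-0.433,-0.825,0]},{"linear":[-0.433,-0.825,0]},{"linear":[-0.433,-0.825,0]},{"linear":[0,0,0]}]' | head -3
python3 - <<'E'
from m import *
import cv2
go(.46,-.265,.30)
print(np.round(env.observe()['q'],1)); c=optics.calibration('wrist');print(c['fov_y'],np.round(c['T'],3).tolist())
cv2.imwrite('pics/w1.png',cv2.convertScaleAbs(optics.get_image('wrist')[...,::-1],alpha=1.4))
E
```

```text
t 0.35 pos [0.1991 0.5124 0.3038] yaw_y 80.85 tilt [-0.0009 -0.0014] F [-0.3  -0.25  0.06] w 0.0519 units [ -9.528 -18.15    0.115] n 20.5
[ 56.4  19.5  65.9   0.   94.6 -24.4]
59.57851639417957 [[0.16, 0.943, 0.293, 0.124], [0.987, -0.152, -0.048, 0.525], [-0.0, 0.297, -0.955, 0.447], [0.0, 0.0, 0.0, 1.0]]invalid input
invalid input
```

View pics/w1.png

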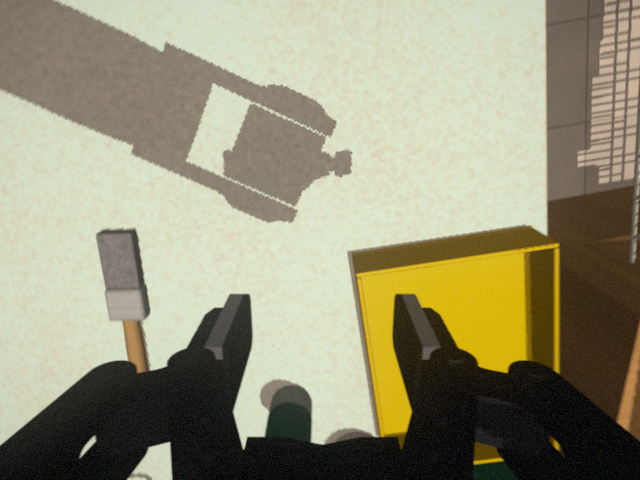

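The arm has not moved: the jog was rejected, most likely because the rows had no "roll". The wrist picture still shows the start area, with the brush and the yellow tray.

```bash
python3 -m jog '[{"linear":[-0.433,-0.825,0],"roll":0},{"linear":[-0.433,-0.825,0],"roll":0},{"linear":[-0.433,-0.825,0],"roll":0},{"linear":[-0.433,-0.825,0],"roll":0},{"linear":[-0.433,-0.825,0],"roll":0},{"linear":[-0.433,-0.825,0],"roll":0},{"linear":[-0.433,-0.825,0],"roll":0},{"linear":[-0.433,-0.825,0],"roll":0},{"linear":[-0.433,-0.825,0],"roll":0},{"linear":[-0.433,-0.825,0],"roll":0},{"linear":[-0.433,-0.825,0],"roll":0}]'
python3 -c "
from m import *
go(.46,-.265,.30)"
```

```text
time_s: 1.32
position: [0.3282, 0.1218, 0.3032]
tool_rot: [[-0.987, 0.163, 0.0], [0.163, 0.987, 0.0], [-0.0, 0.0, -1.0]]
ft_force: [1.7, -0.1, -0.7]
grip_width: 0.0515
gripper_force: 0.0
t 1.32 pos [0.3282 0.1218 0.3032] yaw_y 80.65 tilt [0.0001 0.    ] F [ 1.72 -0.11 -0.71] w 0.0515 units [-4.824 -9.006  0.079] n 10.22
```

```bash
python3 -m jog '[{"linear":[-0.44,-0.83,0],"roll":0},{"linear":[-0.44,-0.83,0],"roll":0},{"linear":[-0.44,-0.83,0],"roll":0},{"linear":[-0.44,-0.83,0],"roll":0},{"linear":[-0.44,-0.83,0],"roll":0},{"linear":[-0.44,-0.83,0],"roll":0},{"linear":[-0.44,-0.83,0],"roll":0},{"linear":[-0.44,-0.83,0],"roll":0},{"linear":[-0.44,-0.83,0],"roll":0},{"linear":[-0.44,-0.83,0],"roll":0},{"linear":[-0.4,-0.7,0],"roll":0},{"linear":[0,0,0],"roll":0}]'
python3 - <<'E'
from m import *
import cv2
go(.508,-.275,.178)
print(np.round(env.observe()['q'],1)); c=optics.calibration('wrist');np.save('w2.npy',[c['fov_y'],c['cx'],c['cy']]+list(np.ravel(c['T'])))
cv2.imwrite('pics/w2.png',cv2.convertScaleAbs(optics.get_image('wrist')[...,::-1],alpha=1.4))
E
```

```text
time_s: 2.32
position: [0.4601, -0.2677, 0.3013]
tool_rot: [[-0.986, 0.166, -0.002], [0.166, 0.986, 0.001], [0.002, 0.0, -1.0]]
ft_force: [-0.6, 0.4, -0.5]
grip_width: 0.0511
gripper_force: 0.0
t 2.32 pos [ 0.4601 -0.2677  0.3013] yaw_y 80.42 tilt [-0.0016  0.0005] F [-0.55  0.36 -0.49] w 0.0511 units [-1.216  0.017  3.081] n 3.31
[ -42.9   17.7   69.    -0.    93.4 -123.3]
```

View pics/w2.png

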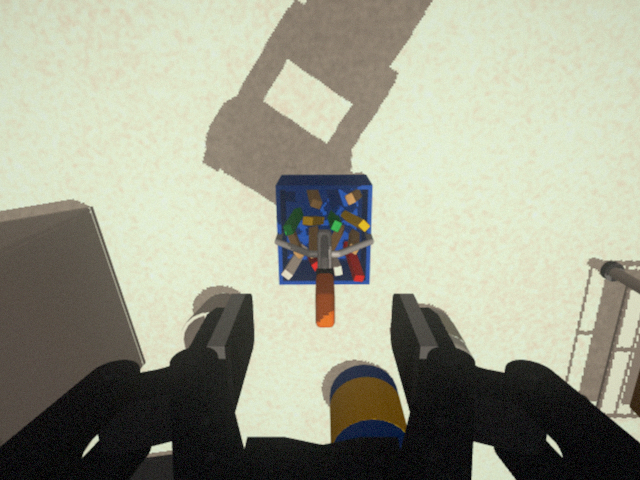

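The wrist view shows the caddy square to the gripper (edges upright in the picture to within about 1°). The tab's bright top face is centred at (326,317) and the tab's lower end is near (325,275).

Run:
```python
from m import *
print(onz('wrist',325.7,317,.212), onz('wrist',325,273,.176))
for a,z in [((277,183),.06),((371,183),.06),((280,284),.06),((369,284),.06)]: print(onz('wrist',*a,z))
p=onz('wrist',325.7,317,.212);go(p[0],p[1],.178)
```

```text
[ 0.5106186  -0.27118023  0.212     ] [ 0.49644499 -0.26893323  0.176     ]
[ 0.44836853 -0.30498846  0.06      ]
[ 0.46287558 -0.21902924  0.06      ]
[ 0.54883755 -0.32213861  0.06      ]
[ 0.56368973 -0.23445713  0.06      ]
t 2.37 pos [ 0.4596 -0.2652  0.3017] yaw_y 80.48 tilt [-0.0018  0.0015] F [ 0.5   0.76 -0.51] w 0.0515 units [-1.29  0.06  3.09] n 3.35
```

```bash
python3 -m jog '[{"linear":[-0.6,0.03,0],"roll":0},{"linear":[-0.62,0.03,0],"roll":0},{"linear":[0,0,0.5],"roll":0},{"linear":[0,0,0.6],"roll":0},{"linear":[0,0,0.6],"roll":0},{"linear":[0,0,0.5],"roll":0},{"linear":[0,0,0.5],"roll":0},{"linear":[0,0,0.25],"roll":0},{"linear":[0,0,0],"roll":0},{"linear":[0,0,0],"roll":0}]'
python3 - <<'E'
from m import *
go(.508,-.271,.178)
E
```

```text
time_s: 3.2
position: [0.508, -0.2681, 0.1859]
tool_rot: [[-0.987, 0.162, 0.0], [0.162, 0.987, -0.0], [-0.0, -0.0, -1.0]]
ft_force: [-0.1, -0.5, -0.8]
grip_width: 0.0513
gripper_force: 0.0
t 3.2 pos [ 0.508  -0.2681  0.1859] yaw_y 80.67 tilt [ 0.0002 -0.    ] F [-0.06 -0.49 -0.8 ] w 0.0513 units [-0.012 -0.071  0.197] n 0.21
```

```bash
python3 -m jog '[{"linear":[0,-0.06,0.2],"roll":0},{"linear":[0,0,0],"roll":0}]' >/dev/null
python3 -m jog '[{"linear":[0,0,0],"roll":0},{"linear":[0,0,0],"roll":0},{"linear":[0,0,0],"roll":0},{"linear":[0,0,0],"roll":0},{"linear":[0,0,0],"roll":0},{"linear":[0,0,0],"roll":0},{"linear":[0,0,0],"roll":0},{"linear":[0,0,0],"roll":0}]' -1 90
python3 - <<'E'
from m import *
import cv2
go(.508,-.271,.178)
cv2.imwrite('pics/w3.png',cv2.convertScaleAbs(optics.get_image('wrist')[...,::-1],alpha=1.4))
E
```

```text
time_s: 4.03
position: [0.5075, -0.271, 0.1775]
tool_rot: [[-0.987, 0.162, 0.0], [0.162, 0.987, -0.001], [-0.0, -0.0, -1.0]]
ft_force: [-1.1, -1.2, 0.4]
grip_width: 0.0107
gripper_force: 88.4
t 4.03 pos [ 0.5075 -0.271   0.1775] yaw_y 80.65 tilt [ 0.0003 -0.0005] F [-1.13 -1.18  0.45] w 0.0107 units [-0.012  0.002 -0.011] n 0.02
```

View pics/w3.png

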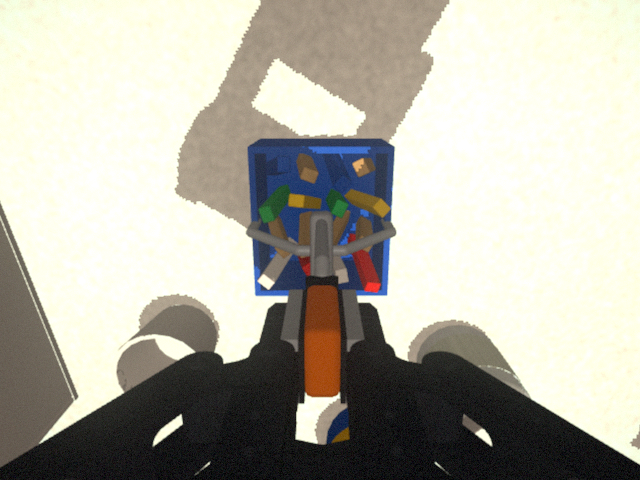

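The tab is held squarely between the pads. Next I'll get the caddy's origin relative to the tool from the rim.

Run:
```python
from m import *
P=np.array([onz('wrist',*a,.06) for a in [(248,142),(394,142),(387,293),(256,293)]]);print(P.round(4),P.mean(0))
s=env.observe();R=np.array(s['tool_rot']);print('caddy-tcp in tool',R.T@(P.mean(0)-s['position']))
print('edges',np.linalg.norm(P-np.roll(P,-1,0),axis=1), [np.degrees(np.arctan2(d[1],d[0])) for d in (P[2]-P[1],P[3]-P[0])])
```

```text
[[ 0.4484 -0.3068  0.06  ]
 [ 0.463  -0.2189  0.06  ]
 [ 0.5628 -0.235   0.06  ]
 [ 0.5482 -0.3232  0.06  ]] [ 0.50557463 -0.27098984  0.06      ]
caddy-tcp in tool [ 0.00196299 -0.00024299  0.11752656]
edges [0.08907511 0.10109523 0.08932265 0.10107122] [np.float64(-9.160623931930967), np.float64(-9.300897253608364)]
```

```bash
python3 -m jog '[{"linear":[0,0,-0.3],"roll":0},{"linear":[0,0,-0.5],"roll":0},{"linear":[0,0,-0.6],"roll":0},{"linear":[0,0,-0.6],"roll":0},{"linear":[0,0,-0.6],"roll":0},{"linear":[0,0,-0.6],"roll":0},{"linear":[0,0,-0.3],"roll":0},{"linear":[0,0,0],"roll":0}]'
python3 - <<'E'
from m import *
go(.491,.210,.32)
E
```

```text
time_s: 4.75
position: [0.508, -0.2709, 0.3197]
tool_rot: [[-0.987, 0.162, 0.004], [0.162, 0.987, -0.002], [-0.004, -0.002, -1.0]]
ft_force: [0.5, -0.3, -3.1]
grip_width: 0.0108
gripper_force: 87.9
t 4.75 pos [ 0.508  -0.2709  0.3197] yaw_y 80.67 tilt [ 0.0035 -0.0024] F [ 0.52 -0.33 -3.14] w 0.0108 units [ 2.367 11.796 -0.038] n 12.03
```

```bash
python3 -m jog '[{"linear":[0.2,0.3,0],"roll":0},{"linear":[0.2,0.5,0],"roll":0},{"linear":[0.2,0.65,0],"roll":0},{"linear":[0.2,0.65,0],"roll":0},{"linear":[0.2,0.65,0],"roll":0},{"linear":[0.2,0.65,0],"roll":0},{"linear":[0.2,0.65,0],"roll":0},{"linear":[0.2,0.65,0],"roll":0},{"linear":[0.2,0.65,0],"roll":0},{"linear":[0.2,0.65,0],"roll":0},{"linear":[0.2,0.65,0],"roll":0},{"linear":[0.17,0.65,0],"roll":0}]' >/dev/null
python3 -m jog '[{"linear":[0,0.65,0],"roll":0},{"linear":[0,0.65,0],"roll":0},{"linear":[0,0.65,0],"roll":0},{"linear":[0,0.65,0],"roll":0},{"linear":[0,0.65,0],"roll":0},{"linear":[0,0.6,0],"roll":0},{"linear":[0,0.4,0],"roll":0},{"linear":[0,0.25,0],"roll":0},{"linear":[0,0,0],"roll":0},{"linear":[0,0,0],"roll":0}]'
python3 - <<'E'
from m import *
go(.491,.210,.2605)
E
```

```text
time_s: 6.58
position: [0.4903, 0.21, 0.3164]
tool_rot: [[-0.987, 0.162, -0.002], [0.162, 0.987, -0.001], [0.002, -0.001, -1.0]]
ft_force: [0.1, -0.0, -2.6]
grip_width: 0.0109
gripper_force: 88.3
t 6.58 pos [0.4903 0.21   0.3164] yaw_y 80.68 tilt [-0.0017 -0.0007] F [ 0.11 -0.03 -2.57] w 0.0109 units [-0.018  0.004  1.398] n 1.4
```

```bash
python3 -m jog '[{"linear":[0,0,0.3],"roll":0},{"linear":[0,0,0.4],"roll":0},{"linear":[0,0,0.4],"roll":0},{"linear":[0,0,0.3],"roll":0},{"linear":[0,0,0],"roll":0},{"linear":[0,0,0],"roll":0},{"linear":[0,0,0],"roll":0}]'
python3 - <<'E'
from m import *
import cv2
go(.491,.210,.2605)
W=optics.get_image('wrist');S=optics.get_image('side')
W=cv2.resize(W[180:480,150:490],(400,353),interpolation=3)
def c(I,x,y): return cv2.resize(I[y:y+88,x:x+100],(400,352),interpolation=3)
W=cv2.resize(W,(400,352))
cv2.imwrite('pics/w4.png',cv2.convertScaleAbs(np.hstack([W,c(S,240,140)])[...,::-1],alpha=1.4))
E
```

```text
time_s: 7.17
position: [0.4909, 0.2097, 0.2622]
tool_rot: [[-0.987, 0.163, 0.001], [0.163, 0.987, 0.0], [-0.001, 0.0, -1.0]]
ft_force: [-0.8, 0.3, -2.1]
grip_width: 0.0111
gripper_force: 88.1
t 7.17 pos [0.4909 0.2097 0.2622] yaw_y 80.61 tilt [0.0014 0.0001] F [-0.84  0.34 -2.14] w 0.0111 units [-0.     0.007  0.043] n 0.04
```

View pics/w4.png

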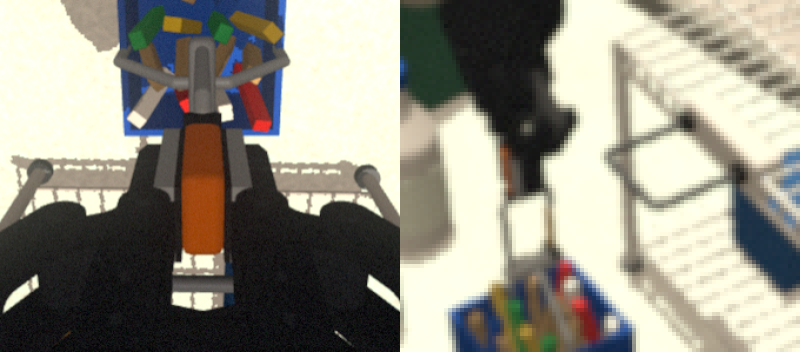

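The wrist crop shows the eye's front bar between the fingers at about full-picture (322,422). The rack posts sit symmetrically about the tab, so y is centred. The side crop shows the gate facing the bar.

Run:
```python
from m import *
s=env.observe();R=np.array(s['tool_rot']);p=np.array(s['position'])
for v in (415,422,429):
    b=onz('wrist',322,v,.23);print(v,b,'in tool',R.T@(b-p))
print(R.T@(np.array([.57,.197,.23])-p))
```

```text
415 [0.56574723 0.19778698 0.23      ] in tool [-7.57534165e-02  8.34829772e-05  3.24456238e-02]
422 [0.57002603 0.19707833 0.23      ] in tool [-8.00905038e-02  8.08865661e-05  3.24530593e-02]
429 [0.57435733 0.19636099 0.23      ] in tool [-8.44807873e-02  7.82583089e-05  3.24605860e-02]
[-8.00775695e-02 -6.39525404e-07  3.24529907e-02]
```

```bash
python3 -m jog '[{"linear":[-0.25,0,0],"roll":0},{"linear":[-0.4,0,0],"roll":0},{"linear":[-0.4,0,0],"roll":0},{"linear":[-0.2,0,0],"roll":0},{"linear":[0,0,0],"roll":0},{"linear":[0,0,0],"roll":0},{"linear":[0,0,0],"roll":0}]' >/dev/null
python3 -c "
from m import *
go(.57,.197,.2622)"
python3 -m jog '[{"linear":[-0.05,0,0],"roll":0},{"linear":[-0.05,0,0],"roll":0},{"linear":[-0.05,0,0],"roll":0},{"linear":[0,0,0],"roll":0}]' >/dev/null
python3 -c "
from m import *
go(.57,.197,.2622)"
python3 -m jog '[{"linear":[-0.05,0,0],"roll":0},{"linear":[-0.05,0,0],"roll":0},{"linear":[0,0,0],"roll":0}]' >/dev/null
python3 -c "
from m import *
go(.57,.197,.2622)"
```

```text
t 7.85 pos [0.5394 0.2023 0.2614] yaw_y 80.67 tilt [-0.0004  0.    ] F [-0.34  0.55 -2.67] w 0.0107 units [-0.775 -0.007 -0.021] n 0.78
t 8.18 pos [0.5461 0.2012 0.2614] yaw_y 80.65 tilt [ 0.0003 -0.    ] F [ 0.43 -0.31 -2.4 ] w 0.0108 units [-0.607 -0.006 -0.02 ] n 0.61
t 8.43 pos [0.5498 0.2006 0.2612] yaw_y 80.66 tilt [-0.0009  0.0001] F [-1.53  0.86 -3.08] w 0.0105 units [-0.513 -0.005 -0.027] n 0.51
```

```bash
python3 -m jog '[{"linear":[-0.05,0,0],"roll":0},{"linear":[0,0,0],"roll":0}]' >/dev/null
python3 -c "
from m import *
go(.57,.197,.2622)"
python3 -m jog '[{"linear":[-0.05,0,0],"roll":0},{"linear":[0,0,0],"roll":0}]' >/dev/null
python3 -c "
from m import *
go(.57,.197,.2622)"
python3 -m jog '[{"linear":[-0.05,0,0],"roll":0},{"linear":[0,0,0],"roll":0}]' >/dev/null
python3 -c "
from m import *
go(.57,.197,.2622)"
python3 -m jog '[{"linear":[-0.05,0,0],"roll":0},{"linear":[0,0,0],"roll":0}]' >/dev/null
python3 -c "
from m import *
go(.57,.197,.2622)"
```

```text
t 8.6 pos [0.5517 0.2002 0.2612] yaw_y 80.66 tilt [-0.0007 -0.    ] F [-2.69 -0.4  -2.74] w 0.0109 units [-0.463 -0.005 -0.026] n 0.46
t 8.77 pos [0.5538 0.1999 0.2612] yaw_y 80.66 tilt [-0.0004 -0.    ] F [-2.44  0.75 -3.04] w 0.0109 units [-0.411 -0.005 -0.025] n 0.41
t 8.93 pos [0.5558 0.1996 0.2613] yaw_y 80.65 tilt [-0.0003  0.    ] F [-2.66  0.42 -2.46] w 0.0103 units [-0.36  -0.005 -0.023] n 0.36
t 9.1 pos [0.5578 0.1993 0.2613] yaw_y 80.66 tilt [-0.0003  0.0001] F [-3.67  0.98 -2.26] w 0.0109 units [-0.31  -0.006 -0.024] n 0.31
```

```bash
python3 -m jog '[{"linear":[-0.05,0,0],"roll":0},{"linear":[-0.05,0,0],"roll":0},{"linear":[0,0,0],"roll":0}]' >/dev/null
python3 -c "
from m import *
go(.57,.197,.2622)"
python3 -m jog '[{"linear":[-0.05,0,0],"roll":0},{"linear":[-0.05,0,0],"roll":0},{"linear":[0,0,0],"roll":0}]' >/dev/null
python3 -c "
from m import *
go(.57,.197,.2622)"
```

```text
t 9.35 pos [0.5618 0.1985 0.2611] yaw_y 80.65 tilt [-0.0005 -0.    ] F [-3.16  0.66 -3.11] w 0.011 units [-0.208 -0.004 -0.027] n 0.21
t 9.6 pos [0.5658 0.1978 0.2611] yaw_y 80.65 tilt [-0.0004 -0.0001] F [-3.67  0.56 -5.28] w 0.0108 units [-0.107 -0.004 -0.029] n 0.11
```

```bash
python3 -m jog '[{"linear":[0,0,0.06],"roll":0},{"linear":[0,0,0.06],"roll":0},{"linear":[0,0,0.06],"roll":0},{"linear":[0,0,0],"roll":0}]' >/dev/null
python3 -c "
from m import *
go(.57,.197,.2411)"
python3 -m jog '[{"linear":[0,0,0.06],"roll":0},{"linear":[0,0,0.06],"roll":0},{"linear":[0,0,0],"roll":0}]' >/dev/null
python3 -c "
from m import *
go(.57,.197,.2411)"
python3 -m jog '[{"linear":[0,0,0.06],"roll":0},{"linear":[0,0,0.06],"roll":0},{"linear":[0,0,0],"roll":0}]' >/dev/null
python3 -c "
from m import *
go(.57,.197,.2411)"
```

```text
t 9.93 pos [0.5656 0.1978 0.2532] yaw_y 80.65 tilt [-0.0007 -0.0003] F [-1.77  0.14 -6.56] w 0.0109 units [-0.112 -0.002  0.303] n 0.32
t 10.18 pos [0.566  0.1978 0.2492] yaw_y 80.64 tilt [ 0.0011 -0.0001] F [ 0.14 -0.16 -2.75] w 0.0109 units [-0.102 -0.004  0.202] n 0.23
t 10.43 pos [0.5655 0.1979 0.2441] yaw_y 80.65 tilt [-0.0004 -0.0001] F [-1.18  0.25 -2.69] w 0.0106 units [-0.113 -0.004  0.074] n 0.14
```

```bash
python3 -m jog '[{"linear":[0,0,0.025],"roll":0},{"linear":[0,0,0],"roll":0},{"linear":[0,0,0],"roll":0}]' >/dev/null
python3 -c "
from m import *
go(.57,.197,.2411)"
python3 -m jog '[{"linear":[0.05,0,0],"roll":0},{"linear":[0.025,0,0],"roll":0},{"linear":[0,0,0],"roll":0}]' >/dev/null
python3 -c "
from m import *
go(.57,.197,.2411)"
python3 -m jog '[{"linear":[0.02,0,0],"roll":0},{"linear":[0,0,0],"roll":0}]' >/dev/null
python3 -c "
from m import *
go(.57,.197,.2411)"
```

```text
t 10.68 pos [0.5656 0.198  0.2436] yaw_y 80.66 tilt [0.0001 0.    ] F [ 0.21  0.03 -2.5 ] w 0.0109 units [-0.112 -0.006  0.061] n 0.13
t 10.93 pos [0.5624 0.1985 0.2437] yaw_y 80.67 tilt [0.0001 0.0001] F [ 0.71  0.46 -2.46] w 0.011 units [-0.194 -0.007  0.064] n 0.2
t 11.1 pos [0.5617 0.1986 0.2436] yaw_y 80.66 tilt [0. 0.] F [-0.13  0.07 -2.66] w 0.011 units [-0.211 -0.006  0.062] n 0.22
```

```bash
python3 -m jog '[{"linear":[0.02,0,0],"roll":0},{"linear":[0,0,0],"roll":0}]' >/dev/null
python3 -c "
from m import *
go(.57,.197,.2411)"
python3 -m jog '[{"linear":[0.02,0,0],"roll":0},{"linear":[0,0,0],"roll":0}]' >/dev/null
python3 -c "
from m import *
go(.57,.197,.2411)"
```

```text
t 11.27 pos [0.5609 0.1987 0.2435] yaw_y 80.66 tilt [-0.0001 -0.    ] F [-0.37 -0.31 -2.63] w 0.0109 units [-0.23  -0.006  0.061] n 0.24
t 11.43 pos [0.5601 0.1989 0.2435] yaw_y 80.66 tilt [-0.0001  0.    ] F [ 0.9  -0.34 -3.42] w 0.0109 units [-0.251 -0.006  0.06 ] n 0.26
```

```bash
python3 -m jog '[{"linear":[0.02,0,0],"roll":0},{"linear":[0,0,0],"roll":0}]' >/dev/null
python3 -c "
from m import *
go(.57,.197,.2411)"
```

```text
t 11.6 pos [0.5594 0.199  0.2435] yaw_y 80.66 tilt [-0.0001  0.    ] F [-0.58  0.06 -2.03] w 0.0107 units [-0.271 -0.006  0.061] n 0.28
```

```bash
python3 -m jog '[{"linear":[0.02,0,0],"roll":0},{"linear":[0,0,0],"roll":0}]' >/dev/null
python3 -c "
from m import *
go(.57,.197,.2411)"
python3 -m jog '[{"linear":[0.02,0,0],"roll":0},{"linear":[0,0,0],"roll":0}]' >/dev/null
python3 -c "
from m import *
go(.57,.197,.2411)"
```

```text
t 11.77 pos [0.5586 0.1991 0.2436] yaw_y 80.66 tilt [0.0001 0.    ] F [ 0.01 -0.52 -1.6 ] w 0.0109 units [-0.289 -0.006  0.062] n 0.3
t 11.93 pos [0.5581 0.1992 0.2436] yaw_y 80.65 tilt [ 0.001  -0.0001] F [ 2.11  0.12 -3.23] w 0.011 units [-0.302 -0.005  0.064] n 0.31
```

Contact with the nose. I'll keep loading in 0.6 mm steps.

```bash
python3 -m jog '[{"linear":[0.015,0,0],"roll":0},{"linear":[0,0,0],"roll":0}]' >/dev/null
python3 -c "
from m import *
go(.57,.197,.2411)"
python3 -m jog '[{"linear":[0.01,0,0],"roll":0},{"linear":[0,0,0],"roll":0}]' >/dev/null
python3 -c "
from m import *
go(.57,.197,.2411)"
```

```text
t 12.1 pos [0.5577 0.1992 0.2437] yaw_y 80.64 tilt [ 0.0014 -0.    ] F [ 3.25 -1.03 -4.39] w 0.0107 units [-0.312 -0.005  0.065] n 0.32
t 12.27 pos [0.5574 0.1993 0.2437] yaw_y 80.64 tilt [ 0.0015 -0.0001] F [ 4.39  0.93 -3.72] w 0.011 units [-0.32  -0.005  0.065] n 0.33
```

```bash
python3 -m jog '[{"linear":[0.025,0,0],"roll":0},{"linear":[0,0,0],"roll":0}]' >/dev/null
python3 -c "
from m import *
go(.57,.197,.2411)"
python3 -m jog '[{"linear":[0.02,0,0],"roll":0},{"linear":[0,0,0],"roll":0}]' >/dev/null
python3 -c "
from m import *
go(.57,.197,.2411)"
```

```text
t 12.43 pos [0.5569 0.1993 0.2438] yaw_y 80.63 tilt [ 0.0031 -0.0002] F [ 7.09 -0.2  -3.59] w 0.0109 units [-0.331 -0.004  0.069] n 0.34
t 12.6 pos [0.5566 0.1994 0.2439] yaw_y 80.63 tilt [ 0.0043 -0.0002] F [10.11  0.11 -4.61] w 0.0108 units [-0.341 -0.004  0.072] n 0.35
```

```bash
python3 -m jog '[{"linear":[0.015,0,0],"roll":0},{"linear":[0,0,0],"roll":0},{"linear":[0,0,0],"roll":0}]' >/dev/null
python3 -c "
from m import *
go(.57,.197,.2411)"
python3 -m jog '[{"linear":[0,0,0],"roll":0},{"linear":[0,0,0],"roll":0},{"linear":[0,0,0],"roll":0}]' >/dev/null
python3 -c "
from m import *
go(.57,.197,.2411)"
python3 -m jog '[{"linear":[0,0,0],"roll":0},{"linear":[0,0,0],"roll":0},{"linear":[0,0,0],"roll":0}]' >/dev/null
python3 -c "
from m import *
go(.57,.197,.2411)"
```

```text
t 12.85 pos [0.5563 0.1994 0.2439] yaw_y 80.62 tilt [ 0.0049 -0.0002] F [11.25 -1.21 -4.59] w 0.0109 units [-0.347 -0.004  0.072] n 0.35
t 13.1 pos [0.5563 0.1994 0.2439] yaw_y 80.62 tilt [ 0.0049 -0.0002] F [10.91 -0.66 -4.16] w 0.0109 units [-0.347 -0.004  0.072] n 0.35
t 13.35 pos [0.5563 0.1994 0.2439] yaw_y 80.62 tilt [ 0.0048 -0.0002] F [10.92 -1.3  -4.49] w 0.0111 units [-0.347 -0.003  0.071] n 0.35
```

```bash
python3 -m jog '[{"linear":[-0.03,0,0],"roll":0},{"linear":[-0.05,0,0],"roll":0},{"linear":[-0.08,0,0],"roll":0},{"linear":[-0.08,0,0],"roll":0},{"linear":[-0.07,0,0],"roll":0},{"linear":[0,0,0],"roll":0},{"linear":[0,0,0],"roll":0}]' >/dev/null
python3 -c "
from m import *
go(.57,.197,.2411)"
python3 -m jog '[{"linear":[0,0,0.025],"roll":0},{"linear":[0,0,0.025],"roll":0},{"linear":[0,0,0],"roll":0}]' >/dev/null
python3 -c "
from m import *
go(.57,.197,.2411)"
```

```text
t 13.93 pos [0.5667 0.1978 0.2434] yaw_y 80.66 tilt [-0.0007 -0.    ] F [ 0.4  -0.37 -2.71] w 0.0109 units [-0.085 -0.005  0.056] n 0.1
t 14.18 pos [0.5665 0.1978 0.2413] yaw_y 80.66 tilt [-0.0006 -0.    ] F [-0.06 -0.12 -2.72] w 0.011 units [-0.089 -0.005  0.005] n 0.09
```

```bash
python3 -m jog '[{"linear":[0,0,0.02],"roll":0},{"linear":[0,0,0],"roll":0}]' >/dev/null
python3 -c "
from m import *
go(.57,.197,.2411)"
python3 -m jog '[{"linear":[0,0,0.015],"roll":0},{"linear":[0,0,0],"roll":0}]' >/dev/null
python3 -c "
from m import *
go(.57,.197,.2411)"
python3 -m jog '[{"linear":[0,0,0.015],"roll":0},{"linear":[0,0,0],"roll":0}]' >/dev/null
python3 -c "
from m import *
go(.57,.197,.2411)"
```

```text
t 14.35 pos [0.5667 0.1978 0.2406] yaw_y 80.66 tilt [-0.0002 -0.0001] F [-0.38 -0.14 -3.31] w 0.011 units [-0.085 -0.005 -0.012] n 0.09
t 14.52 pos [0.5667 0.1978 0.2401] yaw_y 80.66 tilt [-0. -0.] F [ 0.    0.35 -1.66] w 0.0108 units [-0.084 -0.006 -0.024] n 0.09
t 14.68 pos [0.5668 0.1978 0.2397] yaw_y 80.65 tilt [0.0003 0.0001] F [-1.02  0.42 -0.78] w 0.0108 units [-0.082 -0.006 -0.036] n 0.09
```

```bash
python3 -m jog '[{"linear":[0,0,0],"roll":0},{"linear":[0,0,0],"roll":0},{"linear":[0,0,0],"roll":0},{"linear":[0,0,0],"roll":0},{"linear":[0,0,0],"roll":0}]' -0.3 20
python3 - <<'E'
from m import *
import cv2
W=optics.get_image('wrist');S=optics.get_image('side')
W=cv2.resize(W,(400,300));S=cv2.resize(S[130:205,270:370],(400,300),interpolation=3)
cv2.imwrite('pics/w5.png',cv2.convertScaleAbs(np.hstack([W,S])[...,::-1],alpha=1.4))
E
```

```text
time_s: 15.1
position: [0.5668, 0.1978, 0.2396]
tool_rot: [[-0.987, 0.162, 0.0], [0.162, 0.987, 0.0], [-0.0, 0.0, -1.0]]
ft_force: [0.2, -0.3, 0.1]
grip_width: 0.0303
gripper_force: 0.0
```

View pics/w5.png

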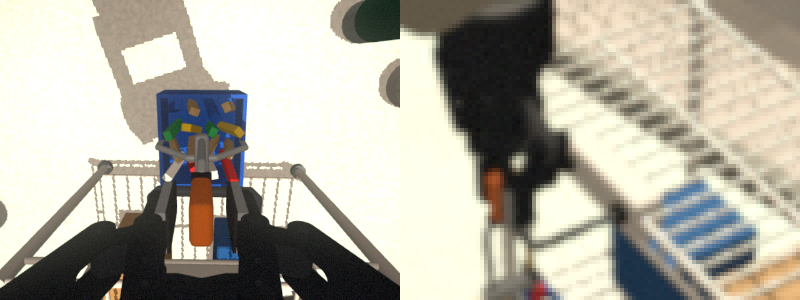

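The caddy hangs upright with its tab free, centred between the open pads. Now I'll rise straight up.

```bash
python3 -m jog '[{"linear":[0,0,-0.15],"roll":0},{"linear":[0,0,-0.25],"roll":0},{"linear":[0,0,-0.4],"roll":0},{"linear":[0,0,-0.5],"roll":0},{"linear":[0,0,-0.5],"roll":0},{"linear":[0,0,-0.5],"roll":0},{"linear":[0,0,-0.3],"roll":0},{"linear":[0,0,0],"roll":0},{"linear":[0,0,0],"roll":0},{"linear":[0,0,0],"roll":0},{"linear":[0,0,0],"roll":0},{"linear":[0,0,0],"roll":0}]'
python3 - <<'E'
from m import *
import cv2
W=optics.get_image('wrist');S=optics.get_image('side')
W=cv2.resize(W,(400,300));S=cv2.resize(S[140:230,260:380],(400,300),interpolation=3)
cv2.imwrite('pics/w6.png',cv2.convertScaleAbs(np.hstack([W,S])[...,::-1],alpha=1.4))
E
```

```text
time_s: 16.2
position: [0.5666, 0.1977, 0.3427]
tool_rot: [[-0.987, 0.162, -0.002], [0.162, 0.987, -0.0], [0.002, -0.001, -1.0]]
ft_force: [-0.6, 0.0, 0.4]
grip_width: 0.0301
gripper_force: 0.0
```

View pics/w6.png

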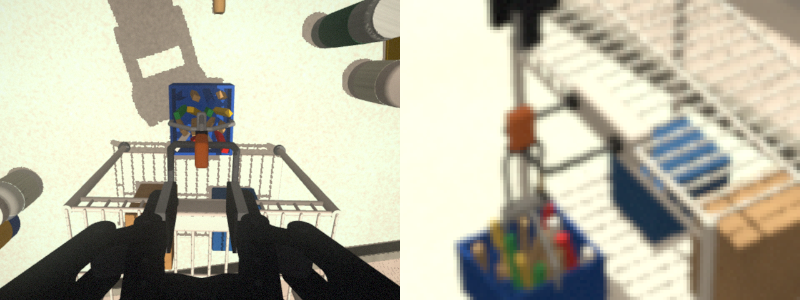

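The caddy hangs on the eye's front bar, upright, and the gripper is well clear of it. I'll let it settle for a second, then hand in.

```bash
python3 -m jog '[{"linear":[0,0,0],"roll":0},{"linear":[0,0,0],"roll":0},{"linear":[0,0,0],"roll":0},{"linear":[0,0,0],"roll":0},{"linear":[0,0,0],"roll":0},{"linear":[0,0,0],"roll":0},{"linear":[0,0,0],"roll":0},{"linear":[0,0,0],"roll":0},{"linear":[0,0,0],"roll":0},{"linear":[0,0,0],"roll":0},{"linear":[0,0,0],"roll":0},{"linear":[0,0,0],"roll":0}]' >/dev/null; python3 -c "
from rig import env
print(env.close_job())"
```

```text
the job is handed in; nothing more can be done
None
```

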